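# Slide the top culture dish off the stack onto the viewing stage

## Task

Slide the top petri dish sideways off the stack of three, without lifting it, onto the raised viewing stage next to it until it rests against both steel stop pins, and let go. Leave the two dishes below standing just as they are, and do not disturb the other things on the desk.

Things in the scene. Friction and masses are not known exactly. Their poses are not given: they have to be found in the camera images.
- dish_top: the closed petri dish on top of the stack, a flat clear disc with a tinted filling, 60 mm in diameter, 16 mm high, smooth sides, about 30 g, loose. Origin: centre of its underside, z up; at the start the underside is about 36 mm above the desk. It may be gripped across its diameter or pushed at its side; the dish under it begins right at its underside.
- dish_middle: the petri dish in the middle of the stack, 60 mm in diameter, 16 mm high, loose; origin: centre of its underside. The three are stacked with neighbouring centres up to about 3 mm out of line, and nothing but friction holds them together.
- dish_bottom: the petri dish at the bottom of the stack, 60 mm in diameter, 16 mm high, loose; it stands on the stage's foot plate. Origin: centre of its underside.
- stage: the viewing stage, fixed to the desk, turned any way. Its own +x points from the stack to the stop pins. Origin: on the desk, midway between the stack's place (x = -50 mm) and the dish's place at the pins (x = +50 mm). A thin foot plate (4 mm thick, 80 mm wide, x = -88 to 0 mm) carries the stack; the raised block is at x = -8 to 92 mm. No walls or rims.
- edge (a point): middle of the lower edge of the bevel on the stack's side of the stage's raised grey block (100 mm long, 96 mm wide, white panel), 28 mm above the desk. From here the bevel rises over 12 mm to the flat top, 33 mm above the desk, about 3 mm lower than the underside of the top dish. The gap from the stack's side to this edge is about 5 to 20 mm. Axes as the stage's
- seat (a point): the point on the block's top (33 mm above the desk) where the centre of the dish's underside lies when the dish rests against both stop pins. The pins are upright, steel, 8 mm in diameter, stand 11 mm above the block's top, 26 mm further along the stage's +x than this point and 22 mm to either side (y). Axes as the stage's
- beaker: bystander: a small glass beaker, 53 mm wide, 68 mm high; origin: centre of its underside
- forceps: bystander: fine steel forceps lying on the desk, 126 mm long, 10 mm high; origin: middle of the underside, long axis its own y
- cup_a: bystander: a small glass cup, 48 mm wide, 30 mm high; origin: centre of its underside
- cup_b: bystander: another small glass cup, 45 mm wide, 29 mm high; origin: centre of its underside
- stopper: bystander: a brown rubber stopper, 39 mm wide, 30 mm high; origin: centre of its underside
- timer: bystander: a round white dial timer, the one nearer the stage, 64 mm wide, 40 mm high; origin: centre of its underside
Not all that is in view belongs to the job. Of the things like the dish_top, leave any that is yellow; of the rest the larger one is meant.

How it is judged:
By the outcome, as a careful person would: the job done as asked, in the order asked, and still so for the second after the job is handed in, with the robot touching nothing.
It also fails if it takes over 32 s, if anything falls off the work surface, if the arm or the gripper's body presses on something with over 40 N, if the wrist force passes 120 N, or if a joint passes its speed limit or range.

## Robot

A 7-joint arm with a two-finger parallel gripper is mounted at the origin on a cart in front of the work surface, level with it; the furniture and walls round the work are solid. World frame = base frame: x ahead of the robot, y to its left, z up, the work surface at z = 0. Lengths are in m, angles in rad, forces in N, time in s.
With the tool pointing down it reaches from about 0.4 to 0.9 m from the base axis. Payload 5.5 kg.
Tool frame: the origin (TCP) lies where the fingers leave the gripper's body, on its centre line; the fingertips stand 66 mm ahead of it and the grasp point (between the pads) lies 47 mm ahead of it; z points along the fingers, y is the line along which they close (so a half turn about z gives the same grasp; the last joint's range is limited). The gripper opens to 92 mm and grips with 3 to 60 N. Pads are 19 mm wide; open, the fingers measure 130 mm over their backs; the gripper's body (75 mm by 190 mm) begins 47 mm behind the grasp point.
Start: joints at [1.607, 0.501, -0.427, 1.55, 0.221, 1.138, -0.21], TCP at [0.146, -0.633, 0.292] pointing down, gripper open.
Joint ranges: [-2.88, 2.88], [-0.31, 2.03], [-1.54, 1.56], [0.2, 2.42], [-1.41, 4.55], [0.19, 2.02], [-2.57, 2.57]. Speed limits (rad/s): [2.57, 2.57, 3.14, 3.14, 3.14, 3.14, 3.14].

## Interface

Orientations are given as a 3x3 rotation matrix whose columns are the frame's x, y, z axes.
In Python, from station import readout, imaging, job gives the robot as it stands. The module is installed in compiled form; this text tells all that it offers.
- The arm moves only by the tool drive_tool, never from a script. Its argument "steps" is one flat list of numbers, 5 for each row, row after row: the closure in counts, from 0 (fully open) to 255 (shut), then the shift along the tool's x, y, z in m, then the turn about the tool's z in rad. A call has 1 to 20 rows; each row is the pose to reach, as a shift and turn from the pose commanded when the call began, along the tool's axes at that moment; what a row does not reach only later rows make up. A row lasts 1/8 s, in which the tool goes at most 62.5 mm and 10.7 degrees, less where a joint would pass 70% of its speed; a pose out of reach is approached as far as the arm can. A call with a gripper value outside its range is refused whole. The fingers move at their own pace and stop on an object; "grip_force" is the grip in N (left out, the last holds). Time passes only in rows, so rows that repeat a pose let the fingers close. It gives the time, the measured TCP pose, the force, the opening and the grip force at its end, in the units of the state.
- readout.read_state(): the state, without advancing time (a new reading comes with each control period).
- imaging.read_camera(name): name is "side" or "top" or "wrist"; returns the picture (480x640x3 uint8, red, green, blue); there is no depth.
- imaging.camera_info(name): a dict with "camera_matrix" (3x3 intrinsics, pixels), "position" and "rotation" of the camera in the world. Camera axes: x right, y down, z forward; pixel columns grow to the right and rows downward; lengths in m; the calibration is good to about 2 mm. A picture is of the moment at which its call begins: read the wrist's pose just before it. camera_info takes no time and is no camera call; for the wrist camera it gives the pose at the moment of the call.
- job.hand_in(): hands the job in; it is judged then, once.
The state is a dict: "clock": time; "joint_pos": joint angles; "qd": joint speeds; "joint_efforts": joint torques, N m; "ee_pos": TCP position; "tcp_rot": TCP orientation; "contact_force": force on the tool from outside, world axes, zero at the start; "wrist_torque": the same for the moment, N m; "finger_gap": finger opening in m; "grip_force": force on a finger pad.
Only numpy, scipy, OpenCV 4.12 (cv2) and the standard library are available. Lean on these libraries where they do the work, as an engineer would, in place of code of your own. Each camera call takes 0.05 s, during which the arm holds its last target. There are 200 camera calls.

## Working session

There is one attempt and no reset: what is moved stays moved. The work goes in short steps, Python scripts to look and compute and a tool call to move; the robot and the scene stay as the last step left them, time stands still between calls to the robot, and variables do not carry over. Pictures are saved under pics/ and viewed, at most 11 in all, crops included, and the job is handed in when it is done.

Besides the shell and the picture viewer there is one more tool, called after "Emit:" as name(argument=value, ...) on one line, values as JSON. drive_tool: Moves the arm, as the interface text tells. Its arguments: {"type":"object","properties":{"steps":{"type":"array"},"grip_force":{"type":"number"}},"required":["steps"]}

```bash
mkdir -p pics
python3 - <<'E'
from station import readout, imaging
import cv2
s=readout.read_state();print(s['clock'],s['ee_pos'],s['tcp_rot'],s['finger_gap'])
for n in("top","side"):
    im=imaging.read_camera(n);cv2.imwrite(f"pics/{n}0.png",im[:,:,::-1]);i=imaging.camera_info(n);print(n,i)
E
```

```text
0.0 [ 0.14596141 -0.63282329  0.2911847 ] [[ 9.74376580e-01  2.24922496e-01 -3.88422913e-04]
 [ 2.24922828e-01 -9.74374812e-01  1.85659969e-03]
 [ 3.91215341e-05 -1.89639244e-03 -9.99998201e-01]] 0.09178453706348766
top {'camera_matrix': array([[511.11539365,   0.        , 323.0746627 ],
       [  0.        , 511.11539365, 248.24867778],
       [  0.        ,   0.        ,   1.        ]]), 'position': array([ 0.20969156, -0.00461041,  1.34747876]), 'rotation': array([[-0.07543465, -0.97311148,  0.21763195],
       [-0.99714915,  0.07400723, -0.01471434],
       [-0.00178764, -0.21812149, -0.97591999]])}
side {'camera_matrix': array([[456.1605438 ,   0.        , 321.52988253],
       [  0.        , 456.1605438 , 237.69938054],
       [  0.        ,   0.        ,   1.        ]]), 'position': array([ 0.54536899, -0.92172289,  0.65662569]), 'rotation': array([[ 0.99741103,  0.0472641 , -0.05419733],
       [ 0.07111426, -0.5363814 ,  0.84097429],
       [ 0.01067745, -0.84265123, -0.53835387]])}
```

View pics/top0.png

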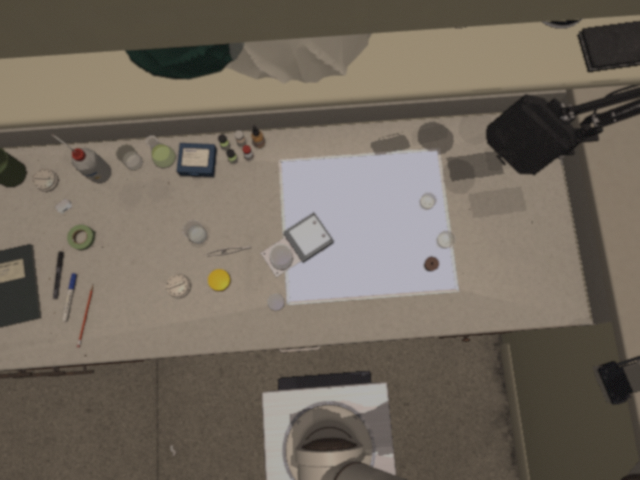

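View pics/side0.png

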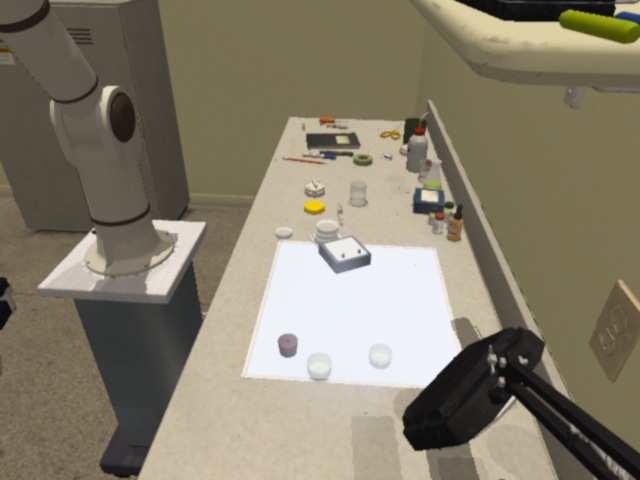

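Candidates in the top view are the yellow dish (219,280), a small flat lilac dish (276,302) and the stack's top dish (281,258). Yellow is excluded, and of the other two the stack's is the larger and sits next to the stage. I'll confirm in an enlarged crop.

```bash
cat > h.py <<'E'
import numpy as np
def ray(i,u,v,z):
    d=i["rotation"]@np.linalg.inv(i["camera_matrix"])@[u,v,1.]; p=i["position"]
    return p+d*(z-p[2])/d[2]
def proj(i,P):
    c=i["camera_matrix"]@i["rotation"].T@(np.asarray(P)-i["position"]); return c[:2]/c[2]
E
python3 - <<'E'
import cv2
from h import *
from station import imaging
im=cv2.imread("pics/top0.png")
cv2.imwrite("pics/crop1.png",cv2.resize(im[200:320,200:350],None,fx=5,fy=5,interpolation=cv2.INTER_CUBIC))
i=imaging.camera_info("top")
for n,u,v,z in(("stack",281,258,.052),("block",309,237,.033),("small",276,302,.01),("yel",219,280,.016),("timer",177,286,.04),("beaker",197,233,.03),("forc",229,251,.005)):print(n,ray(i,u,v,z).round(3))
E
```

```text
stack [0.481 0.086 0.052]
block [0.536 0.01  0.033]
small [0.373 0.109 0.01 ]
yel [0.442 0.255 0.016]
timer [0.43  0.359 0.04 ]
beaker [0.57  0.307 0.03 ]
forc [0.521 0.228 0.005]
```

View pics/crop1.png

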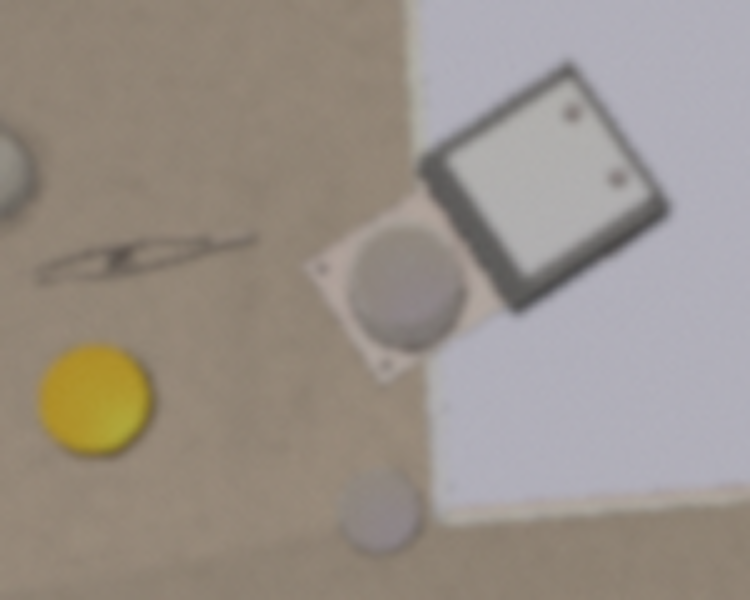

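The crop shows the lilac top dish at about crop (407,283), on the pink foot plate next to the grey block. The pins are at crop (573,112) and (618,178). The small separate dish is at (380,510), so the stack's dish is the target. Next I compute the stage pose.

Run:
```python
from h import *
from station import imaging,readout
i=imaging.camera_info("top")
c=lambda u,v,z: ray(i,200+(u-2)/5,200+(v-2)/5,z)
d=c(407,283,.052);p1=c(573,112,.042);p2=c(618,178,.042)
L=c(425,165,.028);R=c(518,308,.028)
print("dish",d,"pins",p1,p2,np.linalg.norm(p1-p2),"edge",L,R,np.linalg.norm(L-R))
y=p1-p2;y2=L-R
for k in(y,y2):
    k=k/np.linalg.norm(k);print("yaw x",np.degrees(np.arctan2(-k[0],k[1])))
m=(p1+p2)/2;e=(L+R)/2
x=(m-e)[:2];print("yaw from pins-edge",np.degrees(np.arctan2(x[1],x[0])),np.linalg.norm(x),"expect 84")
R0=readout.read_state()['tcp_rot'];p0=readout.read_state()['ee_pos'];print("yaw tool x",np.degrees(np.arctan2(R0[1,0],R0[0,0])))
for w in([.38,-.42,.29],[.46,-.1,.25],[d[0],d[1],.25]):print(R0.T@(np.array(w)-p0))
w=imaging.camera_info("wrist");print(R0.T@(w['position']-p0),R0.T@w['rotation'])
```

```text
dish [0.48581482 0.0860466  0.052     ] pins [ 0.5736073  -0.00623597  0.042     ] [ 0.5358848  -0.02727749  0.042     ] 0.04319412467037633 edge [0.55430269 0.07446933 0.028     ] [0.47309216 0.03025961 0.028     ] 0.09246432292705253
yaw x -60.84732110358676
yaw x -61.4368319163398
yaw from pins-edge -59.29542783068892 0.08039110628102261 expect 84
yaw tool x 12.997341989530822
[ 0.27588446 -0.15477587  0.00155946]
[ 0.42580269 -0.44851365  0.04208894]
[ 0.49279911 -0.62398765  0.04240403]
[ 0.07974163 -0.00060443 -0.09205726] [[ 2.07222963e-04 -9.55541605e-01 -2.94856232e-01]
 [ 9.99999203e-01  5.65326131e-04 -1.12926167e-03]
 [ 1.24574644e-03 -2.94855763e-01  9.55540960e-01]]
```

Emit:
drive_tool(steps=[0, 0.05, -0.028, 0, -0.1, 0, 0.1, -0.056, 0, -0.25, 0, 0.15, -0.084, 0, -0.4, 0, 0.2, -0.112, 0, -0.55, 0, 0.24, -0.135, 0, -0.7, 0, 0.276, -0.165, 0, -0.85, 0, 0.302, -0.21, 0.01, -1.0, 0, 0.328, -0.26, 0.02, -1.15, 0, 0.354, -0.31, 0.03, -1.3, 0, 0.38, -0.36, 0.04, -1.45, 0, 0.405, -0.405, 0.04, -1.6, 0, 0.427, -0.449, 0.05, -1.75, 0, 0.445, -0.495, 0.06, -1.859, 0, 0.462, -0.54, 0.07, -1.859, 0, 0.478, -0.585, 0.08, -1.859, 0, 0.493, -0.624, 0.09, -1.859, 0, 0.493, -0.624, 0.09, -1.859, 0, 0.493, -0.624, 0.09, -1.859])

```text
clock: 2.35
ee_pos: [0.4859, 0.0851, 0.2019]
tcp_rot: [[-0.493, 0.87, -0.001], [0.87, 0.493, -0.001], [-0.0, -0.001, -1.0]]
contact_force: [-0.0, 0.3, 0.4]
finger_gap: 0.0921
grip_force: 0.0
```

Run:
```python
from station import readout, imaging
import cv2,pickle
s=readout.read_state();print(s['clock'],s['ee_pos'],s['tcp_rot'],s['joint_pos'])
i=imaging.camera_info("wrist");im=imaging.read_camera("wrist");cv2.imwrite("pics/w1.png",im[:,:,::-1]);pickle.dump((i,s),open("w1.pkl","wb"))
```

```text
2.35 [0.48594805 0.08510342 0.20192927] [[-4.92934922e-01  8.70065703e-01 -9.14144982e-04]
 [ 8.70066177e-01  4.92934516e-01 -6.41737662e-04]
 [-1.07740316e-04 -1.11170153e-03 -9.99999376e-01]] [ 0.56168082  0.48984474 -0.97176569  2.00501248  0.5134509   0.91346118
 -0.16742437]
```

View pics/w1.png

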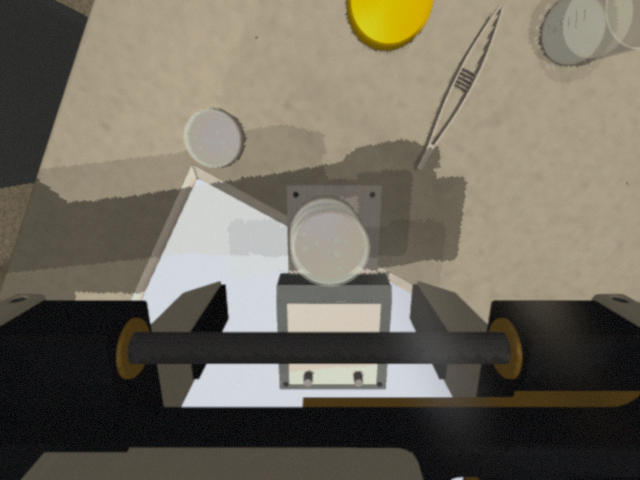

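The wrist view shows the top dish near (330,245), the block below it spanning u 278–390, and the pins at (308,378) and (358,378). An enlarged crop will give exact pixels.

Run:
```python
import cv2
im=cv2.imread("pics/w1.png")
c=cv2.resize(im[175:400,260:410],None,fx=2.6,fy=2.6,interpolation=cv2.INTER_CUBIC)
cv2.imwrite("pics/crop2.png",c)
```

```text
(no output)
```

View pics/crop2.png

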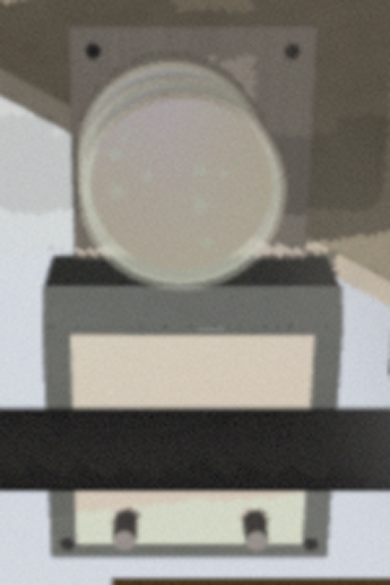

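Run:
```python
from h import *
import pickle
i,s=pickle.load(open("w1.pkl","rb"))
c=lambda u,v,z: ray(i,260+(u-.8)/2.6,175+(v-.8)/2.6,z)
T=lambda p:(s['tcp_rot'].T@(p-s['ee_pos'])).round(4)
for n,a in dict(d=(185,190,.052),dl=(84,190,.052),dr=(286,190,.052),db=(185,288,.052),dt=(185,93,.052),p1=(124,541,.044),p2=(255,541,.044),L=(46,288,.028),R=(341,288,.028),BL=(53,555,.033),BR=(327,555,.033),f1=(71,26,.004),f2=(317,28,.004)).items():
    p=c(*a);print(n,p.round(4),T(p))
```

```text
d [0.4928 0.0908 0.052 ] [0.0016 0.0089 0.1499]
dl [0.4681 0.0768 0.052 ] [ 0.0016 -0.0194  0.15  ]
dr [0.5174 0.1048 0.052 ] [0.0016 0.0372 0.1499]
db [0.5078 0.0649 0.052 ] [-0.0283  0.0092  0.1499]
dt [0.4789 0.1147 0.052 ] [0.0293 0.0086 0.1499]
p1 [ 0.5378 -0.0263  0.044 ] [-0.1225 -0.0096  0.158 ]
p2 [ 0.5753 -0.005   0.044 ] [-0.1224  0.0335  0.1579]
L [0.4753 0.0341 0.028 ] [-0.0391 -0.0342  0.174 ]
R [0.5571 0.0805 0.028 ] [-0.0391  0.0599  0.1739]
BL [ 0.5233 -0.0515  0.033 ] [-0.1372 -0.0346  0.169 ]
BR [ 0.6056 -0.0047  0.033 ] [-0.1371  0.06    0.1689]
f1 [0.4428 0.1076 0.004 ] [ 0.0408 -0.0262  0.198 ]
f2 [0.5113 0.1457 0.004 ] [0.0402 0.0521 0.1979]
```

Measured in tool axes, the stage is aligned with the tool. The dish is at about (0, +9 mm) and the seat at about (−98, +12.5 mm). The measured spans run about 2% short of the given sizes, which is acceptable. I descend over the dish with the fingers open.

Emit:
drive_tool(steps=[0, 0, 0.009, 0.03, 0, 0, 0, 0.009, 0.06, 0, 0, 0, 0.009, 0.08, 0, 0, 0, 0.009, 0.09, 0, 60, 0, 0.009, 0.097, 0, 60, 0, 0.009, 0.097, 0, 70, 0, 0.009, 0.097, 0, 76, 0, 0.009, 0.097, 0], grip_force=5)

```text
clock: 3.4
ee_pos: [0.4945, 0.0901, 0.1058]
tcp_rot: [[-0.493, 0.87, 0.001], [0.87, 0.493, -0.0], [-0.001, 0.001, -1.0]]
contact_force: [0.5, 0.8, -0.1]
finger_gap: 0.0651
grip_force: 0.0
```

Run:
```python
from station import readout, imaging
import cv2,pickle
s=readout.read_state();print(s['clock'],s['ee_pos'],s['finger_gap'],s['contact_force'])
i=imaging.camera_info("wrist");im=imaging.read_camera("wrist");cv2.imwrite("pics/w2.png",im[:,:,::-1]);pickle.dump((i,s),open("w2.pkl","wb"))
from h import *
for z in(.036,.052):
  print(z,[proj(i,s['ee_pos']+s['tcp_rot']@[x,y,s['ee_pos'][2]-z]).round() for x,y in((0,0),(.03,0),(0,.03),(0,-.03))])
```

```text
3.4 [0.49445615 0.09009854 0.10578323] 0.06508098348516612 [ 0.53250195  0.75736254 -0.0699702 ]
0.036 [array([319., 299.]), array([319., 243.]), array([377., 299.]), array([260., 299.])]
0.052 [array([319., 315.]), array([319., 254.]), array([383., 315.]), array([254., 315.])]
```

View pics/w2.png

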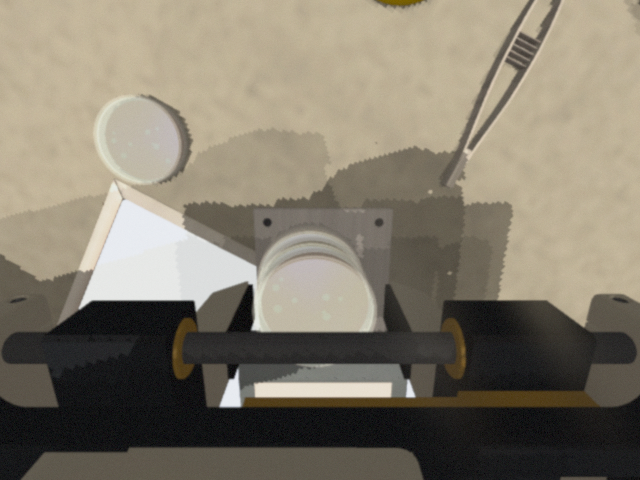

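The fingers straddle the dish: its rim spans u 256–376 (centre 316, v≈314) against a grip centre of about 318–319. I'll shift −1 mm in y, go 1 mm lower and close gently.

Emit:
drive_tool(steps=[76, 0, -0.001, 0.001, 0, 82, 0, -0.001, 0.001, 0, 88, 0, -0.001, 0.001, 0, 92, 0, -0.001, 0.001, 0, 110, 0, -0.001, 0.001, 0, 110, 0, -0.001, 0.001, 0], grip_force=6)

```text
clock: 4.2
ee_pos: [0.4931, 0.0894, 0.1042]
tcp_rot: [[-0.493, 0.87, -0.0], [0.87, 0.493, -0.0], [0.0, -0.0, -1.0]]
contact_force: [-0.2, 0.6, 1.4]
finger_gap: 0.0599
grip_force: 6.0
```

Emit:
drive_tool(steps=[110, -0.003, 0, 0, 0, 110, -0.008, 0, 0, 0, 110, -0.014, 0.001, 0, 0, 110, -0.021, 0.001, 0, 0, 110, -0.028, 0.002, 0, 0, 110, -0.035, 0.002, 0, 0, 110, -0.042, 0.003, 0, 0, 110, -0.049, 0.003, 0, 0, 110, -0.056, 0.004, 0, 0, 110, -0.063, 0.004, 0, 0, 110, -0.07, 0.004, 0, 0, 110, -0.075, 0.004, 0.0005, 0, 110, -0.08, 0.004, 0.001, 0, 110, -0.084, 0.004, 0.0015, 0, 110, -0.087, 0.004, 0.002, 0, 110, -0.087, 0.004, 0.002, 0])

```text
clock: 6.2
ee_pos: [0.5398, 0.0154, 0.1022]
tcp_rot: [[-0.492, 0.87, 0.0], [0.87, 0.492, -0.0], [-0.0, 0.0, -1.0]]
contact_force: [0.2, -0.3, 1.1]
finger_gap: 0.0598
grip_force: 6.0
```

Run:
```python
from station import readout, imaging
import cv2
s=readout.read_state();print(s['clock'],s['ee_pos'],s['finger_gap'],s['contact_force'])
im=imaging.read_camera("wrist");a=imaging.read_camera("side")
b=cv2.resize(a[215:285,275:395],None,fx=5,fy=5,interpolation=cv2.INTER_CUBIC)
import numpy as np
w=cv2.resize(im[150:450,200:440],(280,350))
o=np.zeros((350,880,3),np.uint8);o[:,:600]=b;o[:,600:]=w
cv2.imwrite("pics/m3.png",cv2.resize(o,(800,318))[:,:,::-1])
```

```text
6.2 [0.53979134 0.01544532 0.10223883] 0.059756787573315345 [ 0.17217994 -0.29816997  1.13967861]
```

View pics/m3.png

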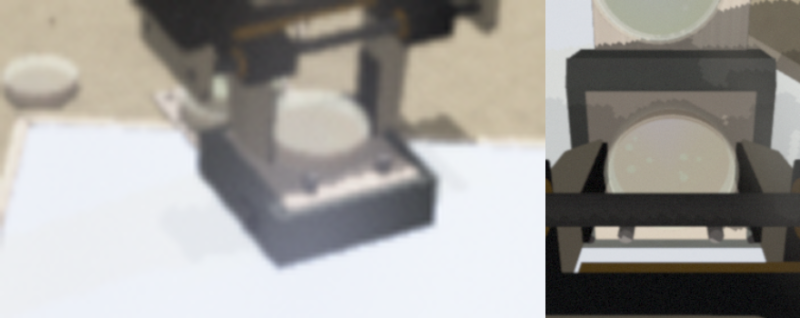

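The dish is held over the block just short of the pins, and the stack is intact behind it. I'll lower the last millimetre and creep forward to contact.

Emit:
drive_tool(steps=[110, 0, 0, 0.0005, 0, 110, 0, 0, 0.001, 0, 110, -0.002, 0, 0.001, 0, 110, -0.004, 0, 0.001, 0, 110, -0.006, 0, 0.001, 0, 110, -0.008, 0, 0.001, 0, 110, -0.009, 0, 0.001, 0, 110, -0.009, 0, 0.001, 0])

```text
clock: 7.3
ee_pos: [0.5441, 0.0077, 0.1012]
tcp_rot: [[-0.492, 0.87, 0.0], [0.87, 0.492, -0.0], [-0.0, 0.0, -1.0]]
contact_force: [0.5, -0.2, 0.4]
finger_gap: 0.0599
grip_force: 6.0
```

Emit:
drive_tool(steps=[110, -0.001, 0, 0, 0, 110, -0.002, 0, 0, 0, 110, -0.002, 0, 0, 0])

```text
clock: 7.68
ee_pos: [0.5448, 0.0064, 0.1012]
tcp_rot: [[-0.493, 0.87, -0.0], [0.87, 0.493, 0.0], [0.0, -0.0, -1.0]]
contact_force: [-0.9, 1.1, 0.9]
finger_gap: 0.0598
grip_force: 6.0
```

Emit:
drive_tool(steps=[110, -0.001, 0, 0, 0, 110, -0.0015, 0, 0, 0, 110, -0.0015, 0, 0, 0])

```text
clock: 8.05
ee_pos: [0.545, 0.006, 0.1011]
tcp_rot: [[-0.493, 0.87, -0.001], [0.87, 0.493, 0.001], [0.002, -0.0, -1.0]]
contact_force: [-4.0, 4.8, 1.7]
finger_gap: 0.0596
grip_force: 6.0
```

Contact is about 6 N along the slide axis with little sideways, so both pins are touched. I'll relax slightly and release.

Emit:
drive_tool(steps=[110, 0.0007, 0, 0, 0, 110, 0.0007, 0, 0, 0, 84, 0.0007, 0, 0, 0, 80, 0.0007, 0, 0, 0, 70, 0.0007, 0, 0, 0, 50, 0.0007, 0, 0, 0, 20, 0.0007, 0, 0, 0, 0, 0.0007, 0, 0, 0, 0, 0.0007, 0, -0.015, 0, 0, 0.0007, 0, -0.04, 0, 0, 0.0007, 0, -0.08, 0, 0, 0.04, 0, -0.1, 0, 0, 0.08, 0, -0.1, 0, 0, 0.08, 0, -0.1, 0])

```text
clock: 9.8
ee_pos: [0.5049, 0.0778, 0.2029]
tcp_rot: [[-0.498, 0.867, 0.001], [0.867, 0.498, 0.0], [-0.0, 0.001, -1.0]]
contact_force: [0.1, -0.6, 0.6]
finger_gap: 0.0918
grip_force: 0.0
```

Run:
```python
from station import readout, imaging
import cv2,pickle
s=readout.read_state();print(s['clock'],s['ee_pos'],s['contact_force'])
i=imaging.camera_info("wrist");im=imaging.read_camera("wrist");a=imaging.read_camera("top");pickle.dump((i,s),open("w4.pkl","wb"))
cv2.imwrite("pics/w4.png",im[:,:,::-1]);cv2.imwrite("pics/t4.png",a[:,:,::-1])
```

```text
9.8 [0.50494157 0.07781627 0.20286557] [ 0.06720932 -0.57936363  0.62605106]
```

View pics/w4.png

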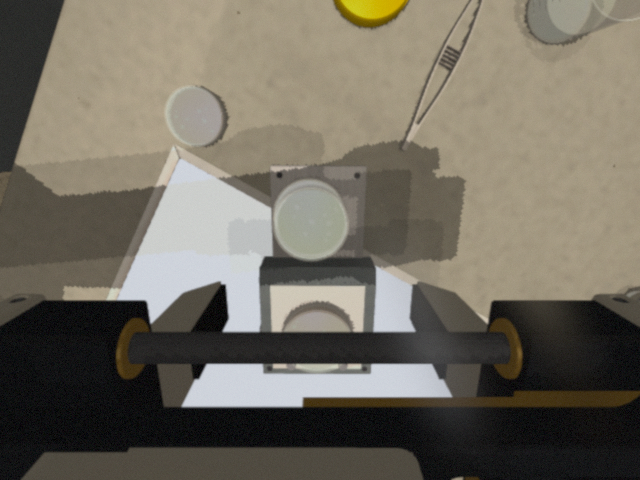

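The dish sits on the stage near (318,340) but is hidden by the gripper bar. The two lower dishes are standing. I'll move to where the wrist camera sees the pins.

Emit:
drive_tool(steps=[0, -0.04, 0, -0.01, 0, 0, -0.08, 0, -0.01, 0, 0, -0.1, 0, -0.01, 0, 0, -0.1, 0, -0.01, 0])

```text
clock: 10.4
ee_pos: [0.5558, -0.0144, 0.2108]
tcp_rot: [[-0.489, 0.872, -0.001], [0.872, 0.489, 0.0], [0.001, -0.0, -1.0]]
contact_force: [-0.2, -0.7, 0.3]
finger_gap: 0.0915
grip_force: 0.0
```

Run:
```python
from station import readout, imaging
import cv2,pickle
s=readout.read_state();print(s['clock'],s['ee_pos'])
i=imaging.camera_info("wrist");im=imaging.read_camera("wrist");pickle.dump((i,s),open("w5.pkl","wb"))
cv2.imwrite("pics/w5.png",im[:,:,::-1])
cv2.imwrite("pics/crop5.png",cv2.resize(im[100:300,240:400],None,fx=3,fy=3,interpolation=cv2.INTER_CUBIC)[:,:,::-1])
```

```text
10.4 [ 0.55584094 -0.01436769  0.2107749 ]
```

View pics/crop5.png

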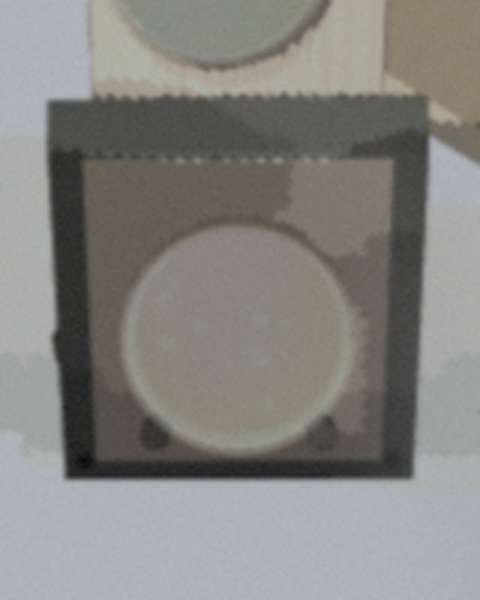

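Both pins, at crop (154,432) and (322,432), touch the dish's front rim, and it is centred at (237,337) between them. I'll check this in numbers, and check the stack against the earlier pictures.

Run:
```python
from h import *
import pickle,cv2
i,s=pickle.load(open("w5.pkl","rb"))
c=lambda u,v,z: s['tcp_rot'].T@(ray(i,240+(u-1)/3,100+(v-1)/3,z)-s['ee_pos'])*1e3
d=c(237,337,.049);
for u in(154,322):
  p=c(u,434,.044);print((p-d)[:2].round(1),np.hypot(*(p-d)[:2]).round(1))
# foot-plate corners & middle dish from w4 vs w1
for f in("w1","w4"):
  im=cv2.imread(f"pics/{f}.png");v0=160
  cv2.imwrite(f"pics/x_{f}.png",im)
a=cv2.imread("pics/w1.png")[170:300,260:400];b=cv2.imread("pics/w4.png")[150:280,245:385]
o=np.hstack([a,b]);cv2.imwrite("pics/cmp.png",cv2.resize(o,None,fx=2.8,fy=2.8,interpolation=cv2.INTER_CUBIC))
```

```text
[-26.7 -21.5] 34.3
[-26.7  22. ] 34.6
```

View pics/cmp.png

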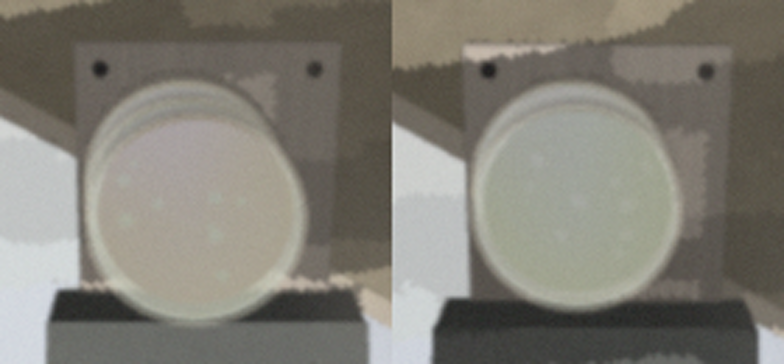

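The pin distances of 34.3 and 34.6 mm are within measurement error of the 34.06 mm for contact, and the lower stack is unchanged. A remaining gap of a few tenths of a millimetre can't be excluded, so I'll give a gentle nudge from behind with closed fingers above the middle dish's height.

Emit:
drive_tool(steps=[255, 0.03, 0, 0, 0, 255, 0.06, 0, 0, 0, 255, 0.082, 0, 0.02, 0, 255, 0.082, 0, 0.05, 0, 255, 0.082, 0, 0.075, 0, 255, 0.082, 0, 0.095, 0, 255, 0.082, 0, 0.104, 0, 255, 0.082, 0, 0.104, 0, 255, 0.077, 0, 0.104, 0, 255, 0.072, 0, 0.104, 0, 255, 0.069, 0, 0.104, 0, 255, 0.067, 0, 0.104, 0, 255, 0.067, 0, 0.104, 0])

```text
clock: 12.08
ee_pos: [0.5226, 0.0455, 0.1073]
tcp_rot: [[-0.492, 0.871, 0.0], [0.871, 0.492, -0.0], [-0.0, 0.0, -1.0]]
contact_force: [0.4, -0.4, 0.1]
finger_gap: 0.0006
grip_force: 0.0
```

Emit:
drive_tool(steps=[255, -0.001, 0, 0, 0, 255, -0.002, 0, 0, 0, 255, -0.002, 0, 0, 0])

```text
clock: 12.45
ee_pos: [0.5235, 0.044, 0.1072]
tcp_rot: [[-0.493, 0.87, -0.0], [0.87, 0.493, 0.0], [0.0, 0.0, -1.0]]
contact_force: [-0.2, -0.6, 0.9]
finger_gap: 0.0004
grip_force: 0.0
```

Emit:
drive_tool(steps=[255, -0.001, 0, 0, 0, 255, -0.0015, 0, 0, 0, 255, -0.0015, 0, 0, 0])

```text
clock: 12.82
ee_pos: [0.5243, 0.0427, 0.1072]
tcp_rot: [[-0.492, 0.87, 0.0], [0.87, 0.492, -0.0], [-0.0, -0.0, -1.0]]
contact_force: [-0.1, 0.4, 0.2]
finger_gap: 0.0006
grip_force: 0.0
```

Emit:
drive_tool(steps=[255, -0.001, 0, 0, 0, 255, -0.0015, 0, 0, 0, 255, -0.0015, 0, 0, 0])

```text
clock: 13.2
ee_pos: [0.525, 0.0414, 0.1072]
tcp_rot: [[-0.493, 0.87, 0.0], [0.87, 0.493, 0.0], [0.0, 0.0, -1.0]]
contact_force: [-0.5, 0.6, -0.1]
finger_gap: 0.0007
grip_force: 0.0
```

Emit:
drive_tool(steps=[255, -0.0005, 0, 0, 0, 255, -0.001, 0, 0, 0, 255, -0.001, 0, 0, 0])

```text
clock: 13.58
ee_pos: [0.5252, 0.0411, 0.1072]
tcp_rot: [[-0.493, 0.87, -0.0], [0.87, 0.493, 0.001], [0.001, -0.0, -1.0]]
contact_force: [-1.6, 3.2, 0.7]
finger_gap: 0.0006
grip_force: 1.4
```

The push meets firm resistance of 3.5 N, so the dish is against the pins. I back off, lift clear and hand in after a final glance at the numbers.

Emit:
drive_tool(steps=[255, 0.003, 0, 0, 0, 255, 0.01, 0, 0, 0, 255, 0.012, 0, -0.01, 0, 255, 0.012, 0, -0.04, 0, 255, 0.012, 0, -0.09, 0, 255, -0.03, 0, -0.1, 0, 255, -0.06, 0, -0.1, 0, 255, -0.06, 0, -0.1, 0, 255, -0.06, 0, -0.1, 0])

```text
clock: 14.7
ee_pos: [0.5547, -0.011, 0.2075]
tcp_rot: [[-0.493, 0.87, -0.0], [0.87, 0.493, 0.0], [0.0, 0.0, -1.0]]
contact_force: [0.2, -0.1, -0.5]
finger_gap: 0.0005
grip_force: 0.0
```

Run:
```python
from station import readout, imaging
import cv2
s=readout.read_state();print(s['clock'],s['ee_pos'],s['contact_force'])
im=imaging.read_camera("wrist")
cv2.imwrite("pics/w6.png",im[:,:,::-1])
```

```text
14.7 [ 0.55467133 -0.01099175  0.2075433 ] [ 0.18434369 -0.10360539 -0.50643127]
```

View pics/w6.png

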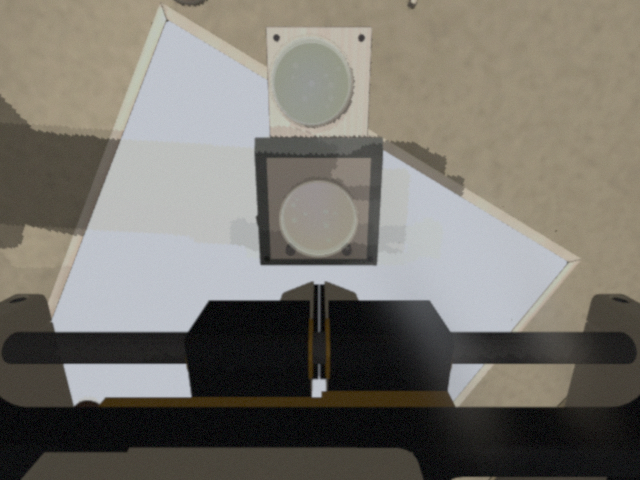

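The dish at (319,218) rests against both pins at (290,250) and (347,250). The stack at (312,82) is standing and the robot is clear.

```bash
python3 -c "
from station import job
print(job.hand_in())"
```

```text
the job is handed in; nothing more can be done
None
```

The top dish is on the viewing stage resting against both stop pins and released, the two lower dishes are still stacked, and nothing else was touched; I handed the job in at about 14.7 s.

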